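# Bed an empty tin in the parts carousel and bring it to the front

## Robot

A 6-joint arm with a two-finger parallel gripper is mounted at the origin on the work surface. World frame = base frame: x ahead of the robot, y to its left, z up, the work surface at z = 0. Lengths are in m, angles in rad, forces in N, time in s.
With the tool pointing down it reaches from about 0.25 to 0.775 m from the base axis. Payload 4 kg.
Tool frame: the origin (TCP) lies on the centre line of the jaws, within the pads' length; the fingertips stand 8 mm ahead of it and the grasp point (between the pads) lies 11 mm behind it; z points along the fingers, y is the direction in which the jaws open and shut (so a half turn about z gives the same grasp; the last joint's range is limited). The gripper opens to 94 mm and grips with 3 to 60 N. Pads are 16 mm wide; open, the fingers measure 119 mm over their backs; the gripper's body (75 mm by 177 mm) begins 78 mm behind the grasp point.
Start: joints at [-1.344, 0.087, 1.371, -0, 1.684, -0.103], TCP at [0.178, -0.52, 0.214] pointing down, gripper open.
Joint ranges: [-3.1, 3.1], [-0.76, 2.03], [0.27, 2.55], [-1.08, 4.22], [0.17, 2.65], [-2.57, 2.57]. Speed limits (rad/s): [2.79, 2.79, 3.14, 3.14, 3.14, 3.14].

## Interface

Orientations are given as [roll, pitch, yaw] about the fixed x, y, z axes, in that order (R = Rz(yaw) Ry(pitch) Rx(roll)).
In Python, from bench import robot, cams, close_job gives the robot as it stands.
- The arm moves only by the tool arm_command, never from a script. Its argument "plan" is one flat list of numbers, 7 for each row, row after row: the shift along the tool's x, y, z in cm, then the turn, a rotation vector about the tool's x, y, z in degrees, then the closure, from 0 (fully open) to 1 (shut). A call has 1 to 8 rows; each row shifts and turns the commanded pose from where the row before left it, along the tool's axes as they then stand; what a row does not reach is not made up. A row lasts 1/8 s, in which the tool goes at most 62.5 mm and 10.7 degrees, less where a joint would pass 70% of its speed; a pose out of reach is approached as far as the arm can. A call with a gripper value outside its range is refused whole. The fingers move at their own pace and stop on an object; the grip force is fixed at half the most. Time passes only in rows, so rows that do not move let the fingers close. It gives the time, the measured TCP pose, the force and the opening at its end, in the units of the state.
- robot.get_obs(): the state, without advancing time (a new reading comes with each control period).
- cams.snapshot(name): name is "scene" or "side" or "wrist"; returns a dict with "pixels" (400x640x3 uint8, red, green, blue), "fov_y" (degrees; the focal length in pixels is half the picture's height over the tangent of half this angle, whatever the lens; pixels are square), "cx", "cy" (the principal point, pixels), "camera_from_world" (4x4, takes a point from world to camera coordinates); the wrist camera has in their place "tool_from_camera" (4x4, takes a point from camera to tool coordinates, whose origin is the TCP and whose axes are the flange's). Camera axes: x right, y up, looking along -z (the intrinsics and any distortion apply to the point x, -y, -z); pixel columns grow to the right and rows downward; lengths in m; the calibration is good to about 2 mm. A picture is of the moment at which its call begins: read the wrist's pose just before it. There is no depth.
- close_job(): hands the job in, once; it reports no verdict.
The state is a dict: "time": time; "joint_positions": joint angles; "qvel": joint speeds; "joint_torque": joint torques, N m; "tool_pos": TCP position; "ee_rot": TCP orientation; "wrist_force": force on the tool from outside, world axes, zero at the start; "wrist_torque": the same for the moment, N m; "width": finger opening in m.
Only numpy, scipy, OpenCV 4.12 (cv2) and the standard library are available. Lean on these libraries where they do the work, as an engineer would, in place of code of your own. Each camera call takes 0.05 s, during which the arm holds its last target.

## Task

Pick up the tall empty tin and press it into the carousel's empty seat, where that seat stands, until the sprung pad under it is fully down. Then turn the carousel until this tin stands in line with the front pointer, so that I can fill it: finish while still gripping the tin, upright and pressed fully down, with the turntable held still. Leave the other things on the plank where they are.

Things in the scene. Friction and masses are not known exactly. Their poses are not given: they have to be found in the camera images.
- tin_mid (a point): centre, half-way up, of the empty tin: an open steel cylinder 50 mm across, 75 mm tall, wall and floor 3 mm, about 70 g, standing upright on the plank to the robot's right of the carousel; the taller and narrower of the two loose tins. z runs up its axis.
- seat (a point): on the axis of the carousel's one empty seat, level with the top of its collar; turns with the carousel, 90 mm from its axis. The collar is a dark steel ring, 57 mm wide inside, flaring to 64 mm at the mouth, 19 mm tall, on the turning plate, around a sprung black pad. The pad's top is 7 mm below this point at rest, 17 mm below it when fully down; the seated tin stands on the pad.
- front (a point): fixed point on the carousel's stand where seat lies when the seat is exactly in line with the front pointer; 90 mm from the carousel's axis. The pointer is an aluminium arm on the stand, reaching out from under the turning plate along this radius and ending in a small upright cone, 37 mm tall, 168 mm from the axis, roughly on the robot's side.
- hub (a point): fixed point on the carousel's vertical axis, as high as seat. Turning plate: 276 mm across, top 36 mm above the plank; hub at its middle 64 mm high. Three more seats, 90, 180 and 270 degrees from the empty one, carry fixed filled tins, 50 mm wide, rims 58 mm above this point: the empty tin's rim is level with them when its pad is fully down.
- carousel (a joint): angle of the turning plate in rad, anticlockwise positive from above; 0 (or 6.283) with the empty seat at the front pointer. Turns freely either way from every start (stops at -6.3 and 12.6), with a light drag of about 0.06 N m; it stays where it is left.
- pad (a joint): how far the sprung pad (46 mm across) is pressed down, in m: 0 at rest, 0.010 fully down at its stop. Takes about 3 N to start and 9 N to be fully down; springs back up when let go.
- wide_tin: bystander, to be left where it is: open steel tin, wide and low, 84 mm across and 48 mm tall; does not fit the seat. Origin at the centre of its underside.
- bracket: bystander, to be left where it is: grey aluminium pipe bracket, an arch with two feet, 102 x 26 x 32 mm. Origin at the centre of its underside.
- hub_cap: bystander, to be left where it is: steel wheel hub cap, domed disc 150 mm across, 28 mm tall. Origin at the centre of its underside.
- torch_switch: bystander, to be left where it is: black plastic torch switch, 36 x 24 x 18 mm. Origin at the centre of its underside.
- gasket: bystander, to be left where it is: flat blue ring, 76 mm across, 6 mm thick. Origin at the centre of its underside.
- lamp_shade: bystander, to be left where it is: terracotta lamp shade, hollow cone 160 mm across at the foot, 105 mm tall. Origin at the centre of its underside.
Things that resemble listed ones, but are neither listed nor needed, are in the scene too. Leave any yellow look-alike of the part that bears tin_mid alone.

How it is judged:
On the way, in this order (a step that is already met when the one before it is completed fails the run):
1. the gripped tin, upright in the empty seat, has pressed the sprung pad fully down while the seat is still away from the front pointer (value of joint pad above 0.0085 m and horizontal distance between tin_mid and seat below 0.008 m and angle between tin_mid's own z axis and vertical below 0.12 rad and contact force between the fingers and tin above 1 N and contact force between tin and pad above 4 N and horizontal distance between seat and front above 0.05 m), for 0.2 s.
2. the seat has been turned to the front pointer (horizontal distance between seat and front below 0.012 m), for 0.2 s.
At the end, for the whole second after the job is handed in: The tin is in the seat (within 8 mm of its axis, under 0.12 rad of tilt), gripped by the fingers (over 1 N) and pressing the pad (over 4 N) down by at least 8.5 of its 10 mm; the seat is within 12 mm of the front point and the carousel turns slower than 0.1 rad/s; the robot is still holding the tin (value of joint pad above 0.0085 m and horizontal distance between tin_mid and seat below 0.008 m and angle between tin_mid's own z axis and vertical below 0.12 rad and contact force between the fingers and tin above 1 N and contact force between tin and pad above 4 N and horizontal distance between seat and front below 0.012 m and velocity of joint carousel between -0.1 and 0.1 rad/s); the arm keeps its last pose, push and grip.
It fails at once if another loose thing on the plank is moved by more than 30 mm (distance of any of wide_tin, bracket, hub_cap, torch_switch, gasket, lamp_shade from where it was at the start of the episode above 0.03 m).
It also fails if it takes over 54 s, if anything falls off the work surface, if the arm or the gripper's body presses on something with over 40 N, if the wrist force passes 120 N, or if a joint passes its speed limit or range.

## Working session

There is one attempt and no reset: what is moved stays moved. The work goes in short steps, Python scripts to look and compute and a tool call to move; the robot and the scene stay as the last step left them, time stands still between calls to the robot, and variables do not carry over. Pictures are saved under pics/ and viewed, and the job is handed in when it is done.

Besides the shell and the picture viewer there is one more tool, called as a command line: name --argument value ..., lists and objects as JSON in quotes. arm_command: Moves the arm, as the interface text tells. Its arguments: {"type":"object","properties":{"plan":{"type":"array","items":{"type":"number"}}},"required":["plan"]}

```bash
ls; mkdir -p pics; python3 - <<'E'
from bench import robot,cams
import cv2,numpy as np
o=robot.get_obs();print(o)
for n in("scene","side","wrist"):
    s=cams.snapshot(n);cv2.imwrite(f"pics/{n}0.png",s["pixels"][:,:,::-1]);print(n,{k:v for k,v in s.items() if k!="pixels"})
    np.save(f"pics/{n}0.npy",s,allow_pickle=True)
E
```

```text
pics
{'time': 0.0, 'joint_positions': array([-1.34409766e+00,  8.79134047e-02,  1.37219872e+00, -2.08088431e-05,
        1.68360234e+00, -1.03076694e-01]), 'qvel': array([-6.59436043e-04,  7.79761331e-04, -9.68641803e-04, -5.79646193e-04,
       -7.81231355e-05, -7.13488841e-04]), 'joint_torque': array([-1.73371509e-04, -3.40183353e+01, -3.02424932e+01,  7.18196877e-02,
        3.30556172e-02, -1.72528748e-04]), 'tool_pos': array([ 0.17799078, -0.51985567,  0.21235507]), 'ee_rot': array([-3.13947997e+00, -1.97751007e-04,  3.29772827e-01]), 'wrist_force': array([-0.41723972, -0.83519925, -0.09349868]), 'wrist_torque': array([-0.04010786, -0.00599575, -0.03693933]), 'width': 0.09413557165809767}
scene {'fov_y': 57.53642868483416, 'cx': 310.00476029789144, 'cy': 202.36522001952113, 'camera_from_world': array([[ 0.22818187,  0.97354745,  0.0117644 , -0.13320796],
       [-0.74397628,  0.16655476,  0.64711576,  0.30759056],
       [ 0.62803848, -0.15641252,  0.76230098, -1.32895352],
       [ 0.        ,  0.        ,  0.        ,  1.        ]])}
side {'fov_y': 52.42595937807314, 'cx': 320.3581890492769, 'cy': 197.09134775694298, 'camera_from_world': array([[-0.98290201, -0.18321041,  0.01837344,  0.48563091],
       [ 0.15205052, -0.75133247,  0.64216833, -0.11102991],
       [-0.10384736,  0.63398223,  0.76634343, -1.30710532],
       [ 0.        ,  0.        ,  0.        ,  1.        ]])}
wrist {'fov_y': 64.22336827270658, 'cx': 318.9606830207861, 'cy': 201.37927163225197, 'tool_from_camera': array([[-7.44926467e-04,  9.59670458e-01,  2.81126407e-01,
         8.21115486e-02],
       [ 9.99999722e-01,  7.19114341e-04,  1.94978024e-04,
         1.90945471e-04],
       [-1.50473816e-05,  2.81126474e-01, -9.59670728e-01,
        -1.69984918e-01],
       [ 0.00000000e+00,  0.00000000e+00,  0.00000000e+00,
         1.00000000e+00]])}
```

View pics/scene0.png

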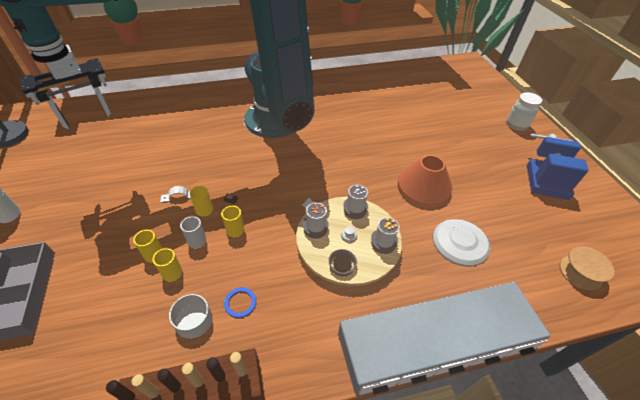

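View pics/side0.png

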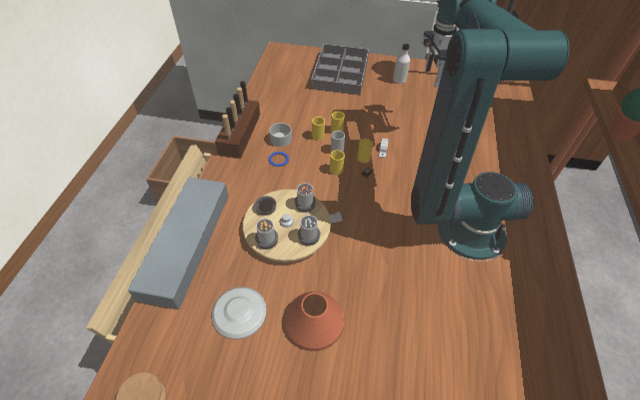

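View pics/wrist0.png

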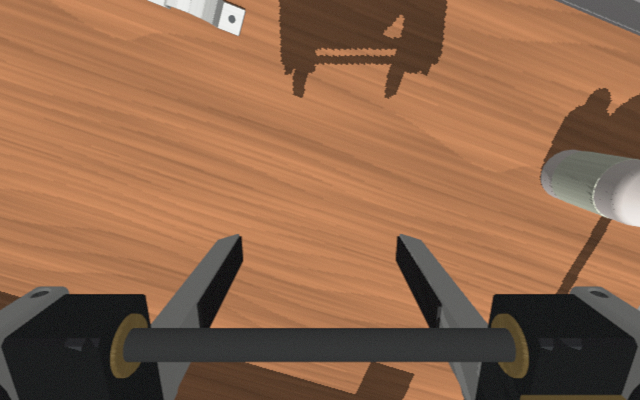

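```bash
cat > h.py <<'E'
import numpy as np,cv2
def load(f): return np.load(f,allow_pickle=True).item()
def foc(s): return 200/np.tan(np.radians(s["fov_y"])/2)
def M(s):
    return np.array(s["camera_from_world"])
def proj(s,P,Mw=None):
    Mw=M(s) if Mw is None else Mw
    P=np.atleast_2d(P);c=P@Mw[:3,:3].T+Mw[:3,3];f=foc(s)
    return np.c_[s["cx"]+f*c[:,0]/-c[:,2], s["cy"]-f*c[:,1]/-c[:,2]]
def ray(s,uv,z,Mw=None):
    Mw=M(s) if Mw is None else Mw
    f=foc(s);uv=np.atleast_2d(uv);d=np.c_[(uv[:,0]-s["cx"])/f,-(uv[:,1]-s["cy"])/f,-np.ones(len(uv))]
    R=Mw[:3,:3];C=-R.T@Mw[:3,3];d=d@R
    return C+d*((z-C[2])/d[:,2])[:,None]
def wristM(s,o):
    from scipy.spatial.transform import Rotation as Ro
    T=np.eye(4);T[:3,:3]=Ro.from_euler('xyz',o["ee_rot"]).as_matrix();T[:3,3]=o["tool_pos"]
    return np.linalg.inv(T@s["tool_from_camera"])
def crop(s,x0,y0,x1,y1,k,name):
    cv2.imwrite(name,cv2.resize(s["pixels"][y0:y1,x0:x1,::-1],None,fx=k,fy=k,interpolation=cv2.INTER_CUBIC))
E
python3 - <<'E'
from h import *
a=load("pics/scene0.npy");b=load("pics/side0.npy")
crop(a,110,170,410,300,2.6,"pics/ca.png")
crop(b,230,90,410,270,3.3,"pics/cb.png")
E
```

```text
(no output)
```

View pics/ca.png

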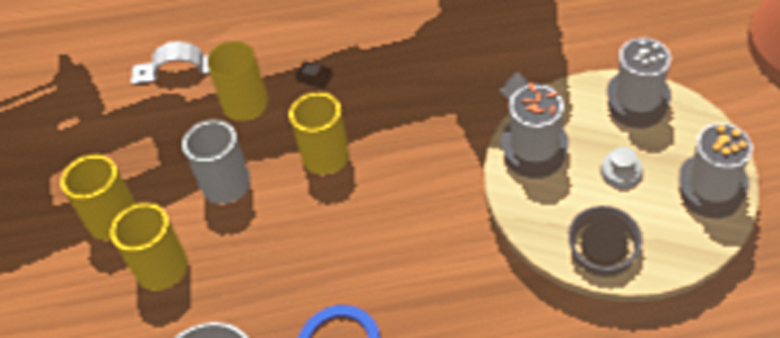

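View pics/cb.png

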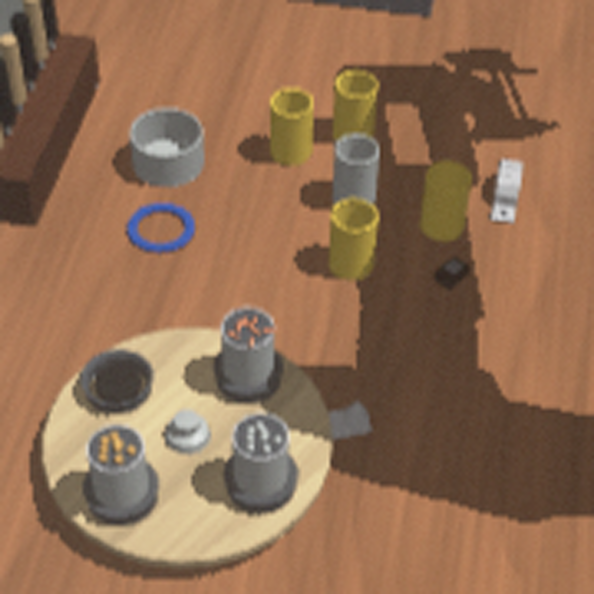

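```bash
python3 - <<'E'
from h import *
a=load("pics/scene0.npy");b=load("pics/side0.npy")
A=lambda p:(np.array(p)/2.6+[110,170]); B=lambda p:(np.array(p)/3.3+[230,90])
for n,z,p,q in [("tin",.075,(211,140),(357,153)),("y1",.075,(316,112),(355,216)),("y2",.075,(92,176),(357,88)),("y3",.075,(142,227),(292,104)),("y4top",.075,(236,60),(447,178)),("red",.113,(537,102),(248,328)),("white",.113,(645,57),(260,437)),("orange",.113,(724,143),(117,446)),("seat",.055,(606,240),(117,380)),("hub",.064,(622,158),(187,424)),("ptr",.037,(513,82),(357,410)),("switch",.018,(314,72),(453,270)),("bracket",.015,(175,60),(508,190)),("gasket",.006,(341,335),(160,228))]:
    print(n,ray(a,A(p),z).round(4)[0],ray(b,B(q),z).round(4)[0])
E
```

```text
tin [ 0.4874 -0.2869  0.075 ] [ 0.4817 -0.2801  0.075 ]
y1 [ 0.4747 -0.1844  0.075 ] [ 0.4684 -0.1817  0.075 ]
y2 [ 0.5061 -0.3967  0.075 ] [ 0.4992 -0.3909  0.075 ]
y3 [ 0.574  -0.3498  0.075 ] [ 0.5674 -0.3474  0.075 ]
y4top [ 0.3868 -0.2592  0.075 ] [ 0.3797 -0.26    0.075 ]
red [0.5404 0.0255 0.113 ] [0.5393 0.0262 0.113 ]
white [0.5077 0.1448 0.113 ] [0.5027 0.1484 0.113 ]
orange [0.6261 0.183  0.113 ] [0.623  0.1824 0.113 ]
seat [0.6688 0.0611 0.055 ] [0.6602 0.0669 0.055 ]
hub [0.5887 0.1005 0.064 ] [0.5797 0.1117 0.064 ]
ptr [0.4478 0.0236 0.037 ] [0.4288 0.0434 0.037 ]
switch [ 0.3694 -0.1855  0.018 ] [ 0.3582 -0.1795  0.018 ]
bracket [ 0.3146 -0.3364  0.015 ] [ 0.3103 -0.3206  0.015 ]
gasket [ 0.6837 -0.1914  0.006 ] [ 0.6863 -0.1898  0.006 ]
```

Candidates for the tin (scene pixels): steel tin (193,233); yellow look-alikes (202,201), (232,221), (147,246), (167,265); wide tin (190,316); filled tins (316,219), (357,199), (385,234). The crop shows that (193,233) is the only tall, bare steel, empty one. The empty seat is at (343,262) and the pointer is near (308,202).

arm_command --plan '[4.5, -1.5, 0, 0, 0, 0, 0, 4.5, -1.5, 0, 0, 0, 0, 0, 4.5, -1.5, 0, 0, 0, 0, 0, 4.5, -1.5, 0, 0, 0, 0, 0, 4.5, -1.5, 0, 0, 0, 0, 0, 4.5, -1.5, 0, 0, 0, 0, 0, 4.5, -1.5, 0, 0, 0, 0, 0, 4.5, -1.5, 0, 0, 0, 0, 0]'

```text
time: 1.15
tool_pos: [0.4808, -0.2891, 0.2131]
ee_rot: [-3.141, 0.0, 0.33]
wrist_force: [-0.7, -0.4, -0.1]
width: 0.0943
```

arm_command --plan '[0, 0, 0, 0, 0, -10, 0, 0, 0, 0, 0, 0, -10, 0, 0, 0, 0, 0, 0, -10, 0, 0, 0, 0, 0, 0, -10, 0, 0, 0, 0, 0, 0, -10, 0, 0, 0, 0, 0, 0, -10, 0, 0, 0, 0, 0, 0, -10, 0, 0, 0, 0, 0, 0, -10, 0]'

```text
time: 2.15
tool_pos: [0.4797, -0.2901, 0.2129]
ee_rot: [-3.141, -0.001, 1.732]
wrist_force: [-0.2, -0.8, 0.2]
width: 0.0942
```

arm_command --plan '[0, 0, 0, 0, 0, -10, 0, 0, 0, 0, 0, 0, -10, 0, 0, 0, 0, 0, 0, -10, 0, 0, 0, 0, 0, 0, -3, 0, 0, 0, 0, 0, 0, 0, 0]'

```text
time: 2.78
tool_pos: [0.4797, -0.2901, 0.213]
ee_rot: [-3.141, -0.001, 2.301]
wrist_force: [0.2, 1.4, 0.4]
width: 0.0936
```

```bash
cat > snap.py <<'E'
import sys
from bench import robot,cams
from h import *
n,name=sys.argv[1:3]
o=robot.get_obs();s=cams.snapshot(n)
if n=="wrist": s["camera_from_world"]=wristM(s,o)
np.save(f"pics/{name}.npy",s,allow_pickle=True);cv2.imwrite(f"pics/{name}.png",s["pixels"][:,:,::-1])
print(o["time"],o["tool_pos"].round(4),o["ee_rot"].round(4),o["wrist_force"].round(2),o["joint_positions"].round(3))
E
python3 snap.py wrist w1
```

```text
2.775 [ 0.4797 -0.2901  0.213 ] [-3.1414e+00 -8.0000e-04  2.3014e+00] [0.23 1.42 0.36] [-0.645  0.112  1.345 -0.     1.686 -1.376]
```

View pics/w1.png

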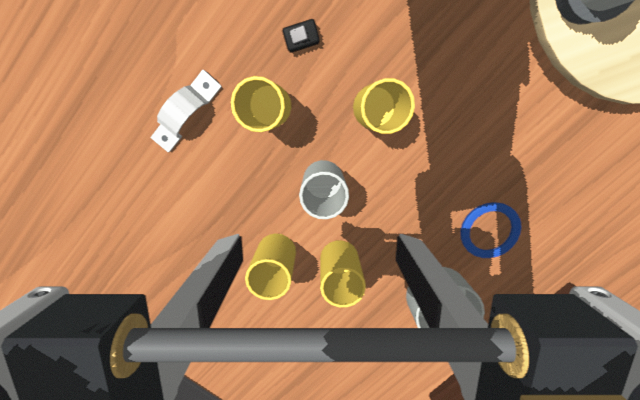

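The wrist view shows the steel tin's rim at about (324,194), with all four yellow tins clear of the jaw line. I'll measure that rim next.

```bash
python3 - <<'E'
from h import *
s=load("pics/w1.npy")
hsv=cv2.cvtColor(s["pixels"],cv2.COLOR_RGB2HSV)
m=((hsv[...,1]<60)&(hsv[...,2]>60)).astype(np.uint8); k=np.zeros_like(m);k[155:225,290:355]=1;m*=k
c=max(cv2.findContours(m,0,1)[0],key=cv2.contourArea)
pts=c[:,0].astype(float); print(cv2.boundingRect(c))
low=pts[pts[:,1]>196]; 
P=ray(s,pts,.075)
# lower-half/outer rim: fit circle r .025 to ray-cast points in world from lower part of rim
from scipy.optimize import least_squares
L=ray(s,pts[pts[:,1]>188],.075)
r=least_squares(lambda p:np.hypot(L[:,0]-p[0],L[:,1]-p[1])-p[2],[.485,-.285,.025],loss='soft_l1',f_scale=.001)
print(r.x,np.abs(r.fun).max(),proj(s,[[r.x[0],r.x[1],.075]]))
x=r.x[:2]-[.4797,-.2901];y=2.3014;print("dtool cm",100*(x@[np.cos(y),np.sin(y)]),100*(x@[np.sin(y),-np.cos(y)]))
crop(s,280,150,370,230,7,"pics/w1c.png")
E
```

```text
(299, 160, 50, 59)
[ 0.48423499 -0.28834893  0.02452137] 0.000598247780807231 [[323.72943573 195.21024154]]
dtool cm -0.17221416976468107 0.45460591612460355
```

View pics/w1c.png

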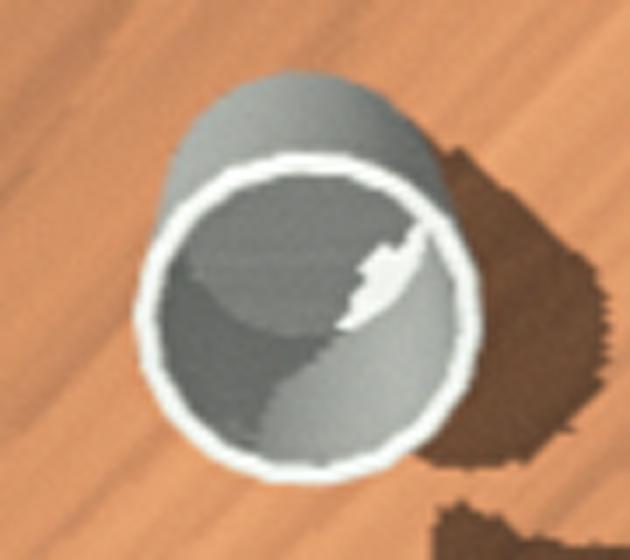

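arm_command --plan '[-0.2, 0.45, 0, 0, 0, 0, 0, 0, 0, 3, 0, 0, 0, 0, 0, 0, 4, 0, 0, 0, 0, 0, 0, 4, 0, 0, 0, 0, 0, 0, 4, 0, 0, 0, 0, 0, 0, 1.5, 0, 0, 0, 0, 0, 0, 0, 0, 0, 0, 0]'

```text
time: 3.7
tool_pos: [0.4843, -0.2884, 0.0478]
ee_rot: [-3.141, -0.002, 2.302]
wrist_force: [0.3, -0.8, -0.3]
width: 0.0942
```

arm_command --plan '[0, 0, 0, 0, 0, 0, 1, 0, 0, 0, 0, 0, 0, 1, 0, 0, 0, 0, 0, 0, 1, 0, 0, 0, 0, 0, 0, 1, 0, 0, 0, 0, 0, 0, 1, 0, 0, 0, 0, 0, 0, 1]'

```text
time: 4.45
tool_pos: [0.4847, -0.2888, 0.0487]
ee_rot: [3.142, 0.0, 2.302]
wrist_force: [-1.2, 1.3, 1.2]
width: 0.0501
```

```bash
python3 snap.py wrist w2
```

```text
4.45 [ 0.4847 -0.2888  0.0487] [3.1415e+00 4.0000e-04 2.3020e+00] [-1.22  1.28  1.24] [-0.638  0.207  1.569 -0.     1.365 -1.369]
```

View pics/w2.png

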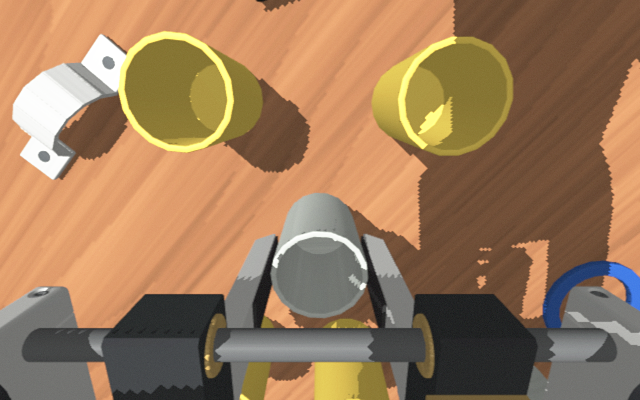

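arm_command --plan '[0, 0, -1, 0, 0, 0, 1, 0, 0, -3, 0, 0, 0, 1, 0, 0, -4, 0, 0, 0, 1, 0, 0, -4, 0, 0, 0, 1, 0, 0, -4, 0, 0, 0, 1, 0, 0, -4, 0, 0, 0, 1, 0, 0, 0, 0, 0, 0, 1]'

```text
time: 5.38
tool_pos: [0.4859, -0.2898, 0.2534]
ee_rot: [3.14, 0.009, 2.302]
wrist_force: [0.9, -0.3, -0.6]
width: 0.0499
```

arm_command --plan '[1, 4.2, 0, 0, 0, 0, 1, 1, 4.2, 0, 0, 0, 0, 1, 1, 4.2, 0, 0, 0, 0, 1, 1, 4.2, 0, 0, 0, 0, 1, 1, 4.2, 0, 0, 0, 0, 1, 1, 4.2, 0, 0, 0, 0, 1, 1, 4.2, 0, 0, 0, 0, 1, 1, 4.2, 0, 0, 0, 0, 1]'

```text
time: 6.38
tool_pos: [0.6812, -0.0036, 0.2461]
ee_rot: [-3.139, -0.002, 2.302]
wrist_force: [0.5, -0.3, -0.9]
width: 0.0503
```

arm_command --plan '[0, 0, 0, 0, 0, 0, 1, 0, 0, 0, 0, 0, 0, 1]'

```text
time: 6.62
tool_pos: [0.6805, -0.0052, 0.2468]
ee_rot: [-3.139, -0.002, 2.302]
wrist_force: [-0.6, 0.5, -0.8]
width: 0.0502
```

```bash
python3 snap.py wrist w3; python3 snap.py scene s3; python3 snap.py side d3
```

```text
6.625 [ 0.6805 -0.0052  0.2468] [-3.1390e+00 -1.6000e-03  2.3019e+00] [-0.61  0.49 -0.77] [-9.100e-02  3.880e-01  9.430e-01 -1.000e-03  1.814e+00 -8.220e-01]
6.675 [ 0.6805 -0.0058  0.2475] [-3.1398e+00 -9.0000e-04  2.3010e+00] [-0.6   0.15 -0.45] [-9.100e-02  3.870e-01  9.420e-01 -1.000e-03  1.814e+00 -8.220e-01]
6.725 [ 0.6806 -0.006   0.248 ] [-3.1405e+00 -4.0000e-04  2.3005e+00] [ 0.07  0.31 -0.46] [-9.200e-02  3.860e-01  9.420e-01 -1.000e-03  1.814e+00 -8.220e-01]
```

View pics/w3.png

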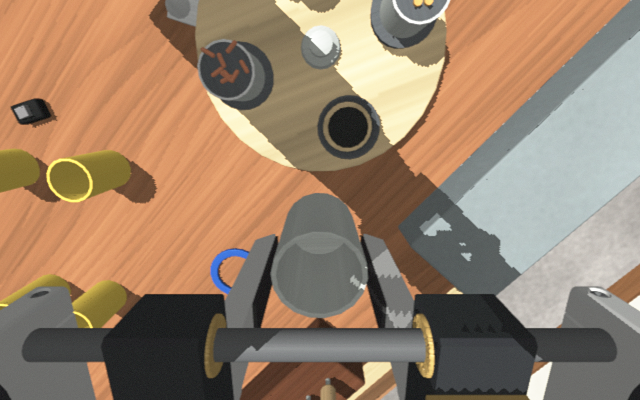

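View pics/s3.png

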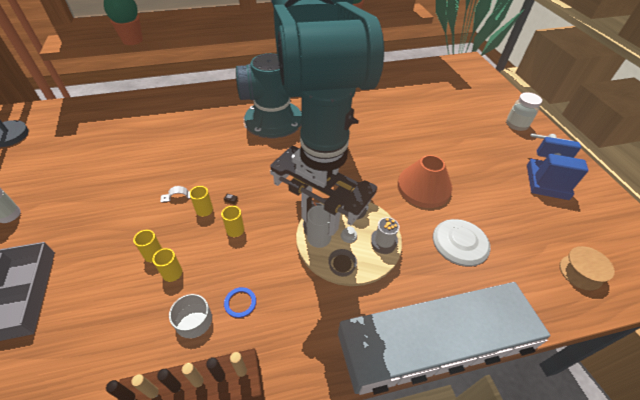

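```bash
python3 - <<'E'
from h import *
s=load("pics/w3.npy")
crop(s,150,0,470,180,2.5,"pics/w3a.png")
crop(s,300,80,400,180,6,"pics/w3b.png")
E
```

```text
(no output)
```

View pics/w3a.png

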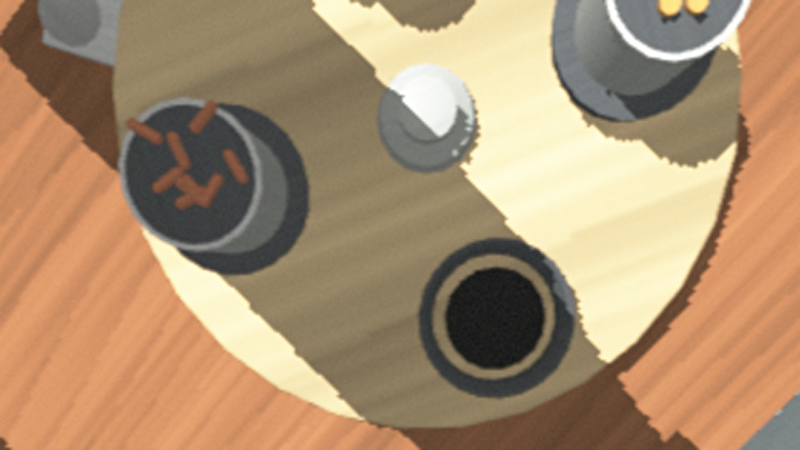

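View pics/w3b.png

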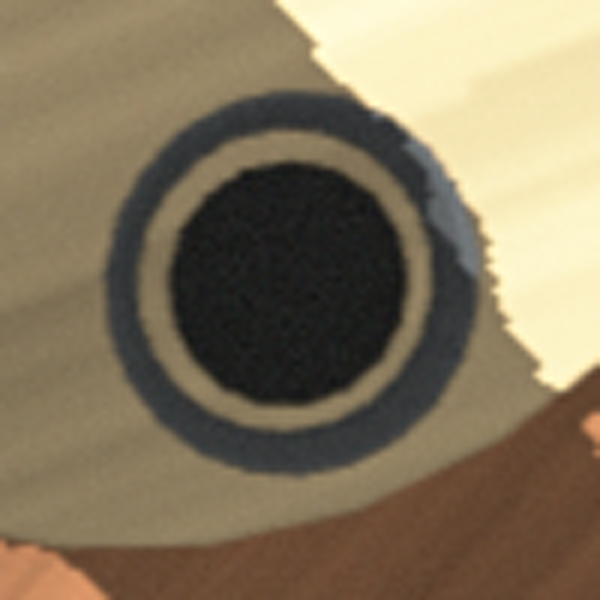

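```bash
python3 - <<'E'
from h import *
from scipy.optimize import least_squares
def circ(P,g):
    r=least_squares(lambda p:np.hypot(P[:,0]-p[0],P[:,1]-p[1])-p[2],g,loss='soft_l1',f_scale=.0005);return r.x,np.abs(r.fun).max()
s=load("pics/w3.npy")
g=cv2.cvtColor(s["pixels"],cv2.COLOR_RGB2GRAY)
m=(g<40).astype(np.uint8);k=np.zeros_like(m);k[80:175,305:395]=1;m*=k
c=max(cv2.findContours(m,0,1)[0],key=cv2.contourArea)[:,0]
print("pad",circ(ray(s,c,.048),[.664,.064,.023]),c.mean(0))
# outer collar: blue-grey dark
f=s["pixels"].astype(int); m=((f[...,2]-f[...,0]>2)&(k>0)).astype(np.uint8)
c=max(cv2.findContours(m,0,1)[0],key=cv2.contourArea)[:,0]
print("collar",[ (z,circ(ray(s,c,z),[.664,.064,.034])) for z in(.055,.05,.045)])
# plate edge: manual points in w3a crop
e=np.array([(162,255),(200,310),(250,358),(310,398),(370,420),(440,428),(500,420),(560,395),(615,360),(660,315),(700,255),(728,190),(739,140),(122,70),(118,10)])/2.5+[150,0]
print("plate",circ(ray(s,e,.036),[.58,.1,.138]))
hb=np.array((428,104))/2.5+[150,0];print("hubtop",ray(s,hb,.064), "hub base", ray(s,np.array((427,122))/2.5+[150,0],.045))
print("red",ray(s,np.array((191,174))/2.5+[150,0],.113),"ptr",ray(s,np.array((72,15))/2.5+[150,0],.03))
E
```

```text
pad (array([0.66305333, 0.06177701, 0.02110727]), np.float64(0.0008368788703078528)) [347.7962963  126.63888889]
collar [(0.055, (array([0.66239372, 0.06169484, 0.03124823]), np.float64(0.003547703085362567))), (0.05, (array([0.66289563, 0.06177467, 0.03168024]), np.float64(0.0035963166425446065))), (0.045, (array([0.66339755, 0.06185451, 0.03211225]), np.float64(0.003644925002747698)))]
plate (array([0.58642665, 0.10512943, 0.13512688]), np.float64(0.004231604896568125))
hubtop [[0.5840914  0.10493608 0.064     ]] hub base [[0.5861831  0.10210218 0.045     ]]
red [[0.54234163 0.02527278 0.113     ]] ptr [[0.44289469 0.03353546 0.03      ]]
```

arm_command --plan '[3.1, 1.65, 0, 0, 0, 0, 1, 3.1, 1.65, 0, 0, 0, 0, 1, 0, 0, 3.3, 0, 0, 0, 1, 0, 0, 3.3, 0, 0, 0, 1, 0, 0, 3.3, 0, 0, 0, 1, 0, 0, 3.3, 0, 0, 0, 1, 0, 0, 0, 0, 0, 0, 1, 0, 0, 0, 0, 0, 0, 1]'

```text
time: 7.78
tool_pos: [0.665, 0.0627, 0.1183]
ee_rot: [3.14, 0.002, 2.301]
wrist_force: [-0.3, -0.1, -0.0]
width: 0.05
```

```bash
python3 snap.py wrist w4; python3 snap.py scene s4; python3 snap.py side d4
python3 - <<'E'
from h import *
a=load("pics/s4.npy");b=load("pics/d4.npy");
A=cv2.resize(a["pixels"][180:300,270:430,::-1],None,fx=5,fy=5)[:500];cv2.imwrite("pics/s4c.png",A[:,:800])
crop(b,220,150,370,270,5,"pics/d4c.png")
E
```

```text
7.775 [0.665  0.0627 0.1183] [3.1398e+00 1.8000e-03 2.3011e+00] [-0.29 -0.15 -0.04] [ 0.009  0.38   1.206 -0.     1.552 -0.721]
7.825 [0.6655 0.0629 0.1191] [3.1386e+00 2.8000e-03 2.3014e+00] [-0.33 -0.85 -0.15] [ 0.009  0.38   1.206 -0.     1.552 -0.721]
7.875 [0.6657 0.063  0.1193] [3.1383e+00 3.1000e-03 2.3015e+00] [ 0.82 -0.4  -0.69] [ 0.01   0.38   1.205 -0.     1.552 -0.721]
```

View pics/s4c.png

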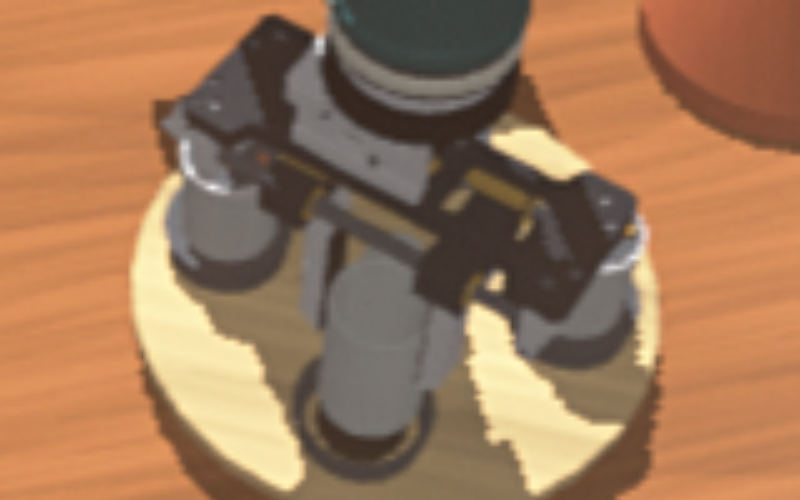

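View pics/d4c.png

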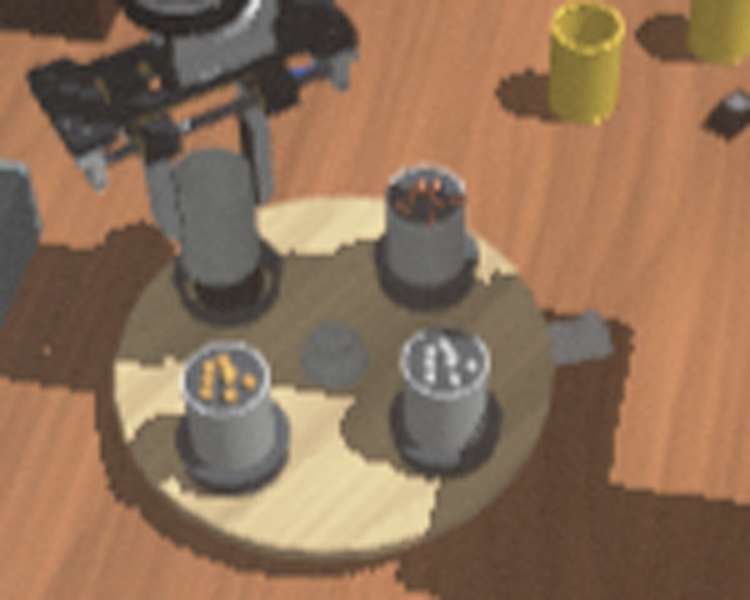

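View pics/w4.png

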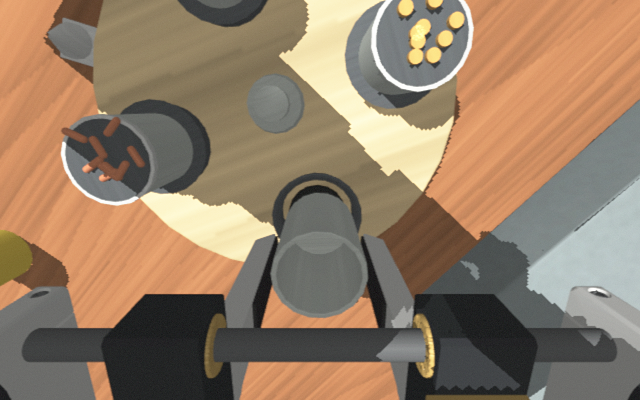

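```bash
python3 - <<'E'
from h import *
from scipy.optimize import least_squares
s=load("pics/w4.npy")
crop(s,260,160,380,240,6,"pics/w4c.png")
t=np.linspace(0,2*np.pi,73)
im=cv2.resize(s["pixels"][160:240,260:380,::-1],None,fx=6,fy=6,interpolation=cv2.INTER_CUBIC)
for (x,y),col in (((.6635,.0618),(0,255,0)),):
    for r,z in((.032,.055),(.023,.048)):
        P=proj(s,np.c_[x+r*np.cos(t),y+r*np.sin(t),0*t+z]); cv2.polylines(im,[((P-[260,160])*6).astype(np.int32)],True,col,1)
cv2.imwrite("pics/w4o.png",im)
E
```

```text
(no output)
```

View pics/w4o.png

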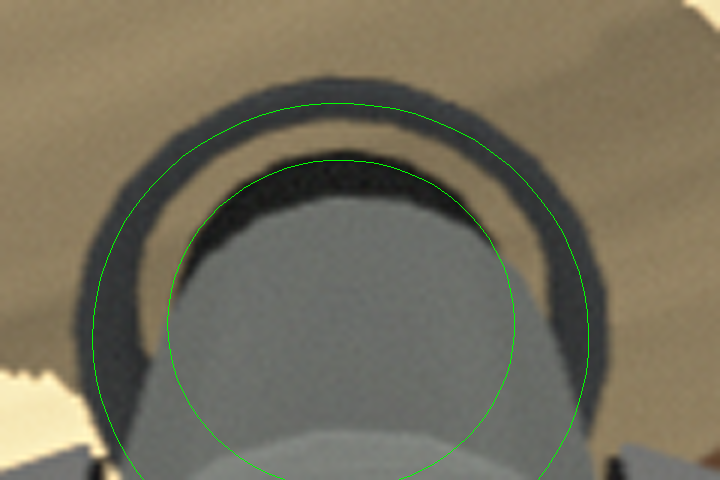

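arm_command --plan '[0.1, -0.2, 0, 0, 0, 0, 1, 0, 0, 0.6, 0, 0, 0, 1, 0, 0, 0.5, 0, 0, 0, 1, 0, 0, 0.5, 0, 0, 0, 1, 0, 0, 0.5, 0, 0, 0, 1, 0, 0, 0, 0, 0, 0, 1]'

```text
time: 8.68
tool_pos: [0.6621, 0.0628, 0.0957]
ee_rot: [-3.141, -0.0, 2.302]
wrist_force: [-1.5, 1.1, 3.3]
width: 0.05
```

```bash
python3 snap.py wrist w5; python3 snap.py side d5
python3 - <<'E'
from h import *
b=load("pics/d5.npy");crop(b,220,150,320,230,6,"pics/d5c.png")
E
```

```text
8.675 [0.6621 0.0628 0.0957] [-3.1413e+00 -2.0000e-04  2.3021e+00] [-1.49  1.06  3.32] [ 0.009  0.388  1.242 -0.     1.512 -0.722]
8.725 [0.6621 0.0628 0.096 ] [-3.1415 -0.      2.302 ] [-2.46  1.14  3.38] [ 0.009  0.387  1.242 -0.     1.513 -0.722]
```

View pics/d5c.png

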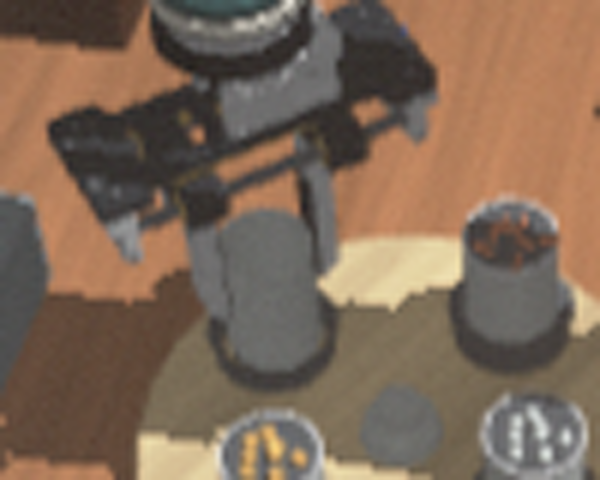

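View pics/w5.png

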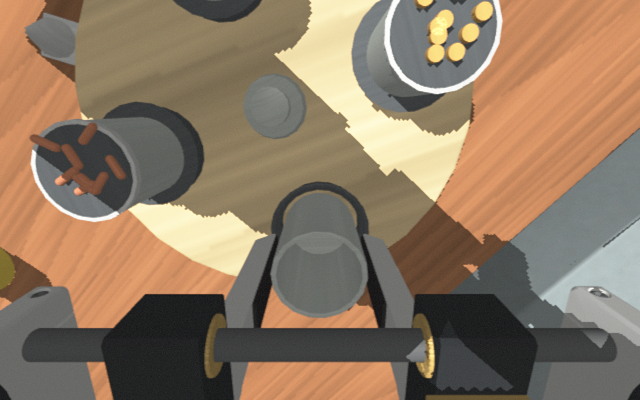

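arm_command --plan '[0, 0, 0.3, 0, 0, 0, 1, 0, 0, 0.3, 0, 0, 0, 1, 0, 0, 0.3, 0, 0, 0, 1, 0, 0, 0.1, 0, 0, 0, 1, 0, 0, 0, 0, 0, 0, 1]'

```text
time: 9.4
tool_pos: [0.6626, 0.0629, 0.0871]
ee_rot: [3.14, 0.001, 2.302]
wrist_force: [-3.3, 1.1, 7.8]
width: 0.0501
```

arm_command --plan '[0, 0, 0.1, 0, 0, 0, 1, 0, 0, 0.1, 0, 0, 0, 1, 0, 0, 0, 0, 0, 0, 1]'

```text
time: 9.78
tool_pos: [0.6628, 0.0631, 0.0866]
ee_rot: [3.139, 0.002, 2.302]
wrist_force: [-4.9, 0.6, 12.4]
width: 0.0504
```

arm_command --plan '[0, 0, 0.1, 0, 0, 0, 1, 0, 0, 0.1, 0, 0, 0, 1, 0, 0, 0, 0, 0, 0, 1]'

```text
time: 10.15
tool_pos: [0.6632, 0.0634, 0.0866]
ee_rot: [3.138, 0.003, 2.303]
wrist_force: [-5.9, 1.9, 17.1]
width: 0.0504
```

arm_command --plan '[0, 0, 0, 0, 0, 0, 1, 0, 0, 0, 0, 0, 0, 1, 0, 0, 0, 0, 0, 0, 1]'

```text
time: 10.52
tool_pos: [0.6632, 0.0635, 0.0866]
ee_rot: [3.138, 0.003, 2.303]
wrist_force: [-5.0, 0.9, 15.9]
width: 0.0503
```

```bash
python3 snap.py wrist w6; python3 snap.py side d6;python3 snap.py scene s6
python3 - <<'E'
from h import *
b=load("pics/d6.npy");crop(b,220,150,360,270,5,"pics/d6c.png")
E
```

```text
10.525 [0.6632 0.0635 0.0866] [3.1375e+00 2.6000e-03 2.3028e+00] [-4.98  0.95 15.89] [ 1.000e-02  3.920e-01  1.255e+00  1.000e-03  1.490e+00 -7.220e-01]
10.575 [0.6632 0.0634 0.0866] [3.1376e+00 2.6000e-03 2.3027e+00] [-5.94  2.78 16.85] [ 1.000e-02  3.920e-01  1.255e+00  1.000e-03  1.490e+00 -7.220e-01]
10.625 [0.6632 0.0634 0.0866] [3.1376e+00 2.7000e-03 2.3027e+00] [-5.4   0.92 15.73] [ 1.000e-02  3.920e-01  1.255e+00  1.000e-03  1.490e+00 -7.220e-01]
```

View pics/d6c.png

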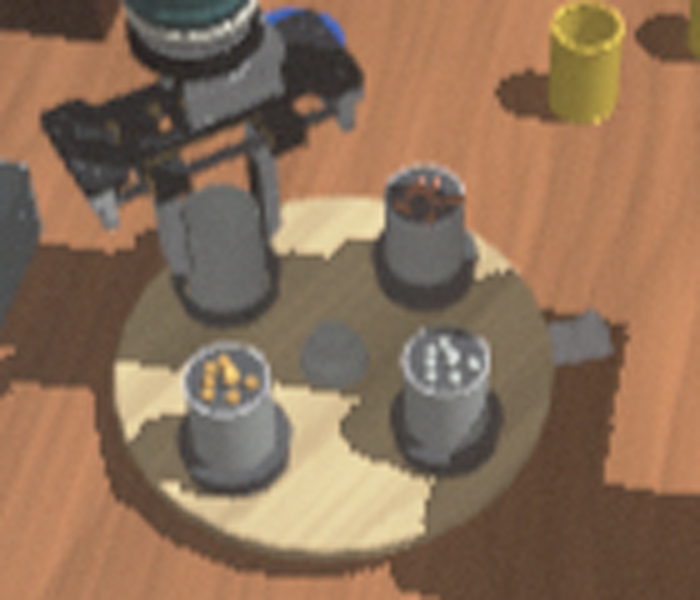

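View pics/w6.png

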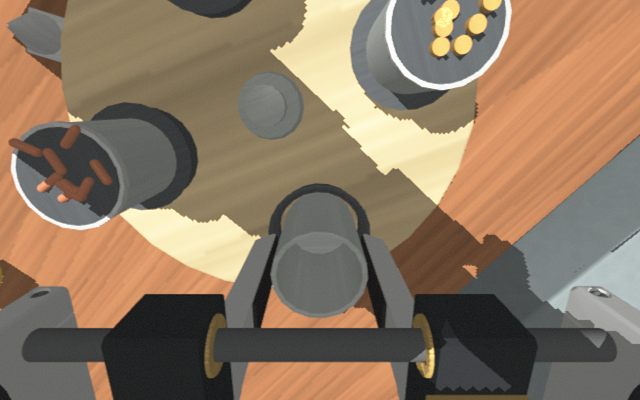

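```bash
python3 - <<'E'
from h import *
def c(n,x0,y0,x1,y1,k): return cv2.resize(load(f"pics/{n}.npy")["pixels"][y0:y1,x0:x1,::-1],None,fx=k,fy=k,interpolation=cv2.INTER_CUBIC)
a=c("w3",150,0,230,40,5);b=c("w4",30,0,110,80,5);d=c("d0" if 0 else "side0",320,195,360,235,10);e=c("scene0",295,190,335,230,10)
cv2.imwrite("pics/p.png",np.vstack([np.hstack([cv2.copyMakeBorder(a,0,200,0,0,0),b]),np.hstack([d,e])])[:,:800])
E
```

```text
(no output)
```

View pics/p.png

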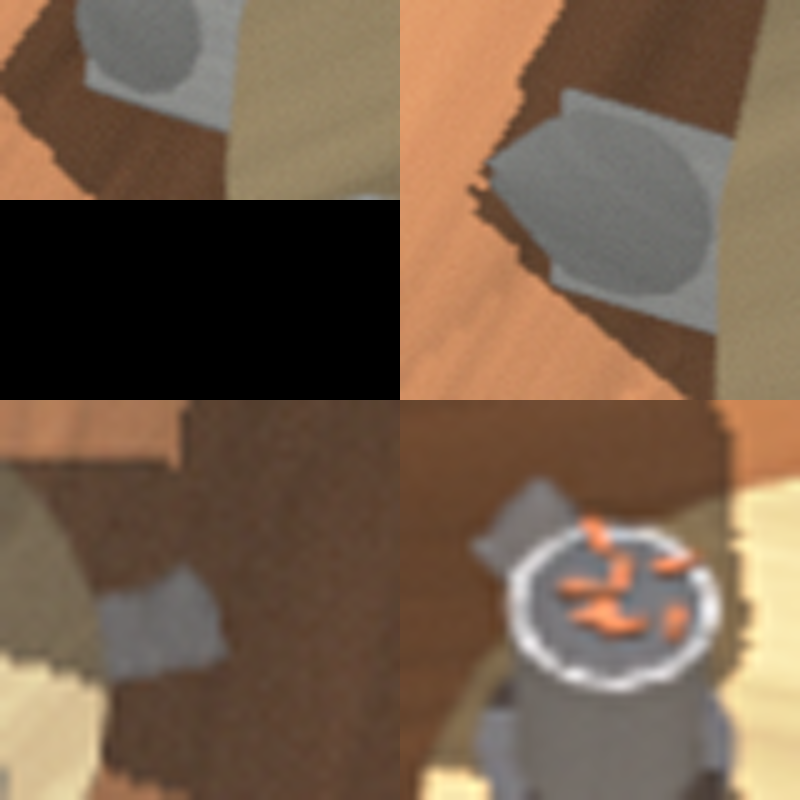

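```bash
python3 - <<'E'
from h import *
w=load("pics/w4.npy");a=load("pics/scene0.npy");b=load("pics/side0.npy");w6=load("pics/w6.npy")
obs=[(w,(48,32.4)),(a,(309,197.8)),(b,(338.5,211.8))]
for z in(.03,.037,.045,.05):print(z,[ray(s,u,z)[0,:2].round(4) for s,u in obs])
# arm edges in w4 : two edge lines, direction (arm top z~?)
E_=lambda p:np.array([(p[0]-400)/5+30,p[1]/5])
for z in(.006,.012,.018):
    u=ray(w,[E_((565,92)),E_((733,138)),E_((552,284)),E_((716,333))],z)[:,:2]
    for i in(0,2):
        d=u[i]-u[i+1];print(z,"dir",np.degrees(np.arctan2(d[1],d[0])).round(1),end=' ')
    print("end mid",(u[0]+u[2])/2,"base mid",(u[1]+u[3])/2)
from scipy.optimize import least_squares
r=least_squares(lambda P:np.concatenate([(proj(s,P)[0]-u) for s,u in obs]),[.44,.03,.037]);print(r.x,r.fun.round(1))
# hub from more views
for s,u,n in((w6,(264,102),'w6'),(w,(270,100),'w4')):print(n,ray(s,u,.064))
t=np.linspace(0,6.28,60)
E
python3 - <<'E'
from h import *
s=load("pics/w6.npy");crop(s,50,40,300,200,3,"pics/w6h.png");crop(s,220,60,320,150,6,"pics/w6i.png")
E
```

```text
0.03 [array([0.4279, 0.0315]), array([0.4294, 0.0329]), array([0.4298, 0.028 ])]
0.037 [array([0.4329, 0.034 ]), array([0.4353, 0.0314]), array([0.4294, 0.0335])]
0.045 [array([0.4385, 0.0368]), array([0.442 , 0.0298]), array([0.4288, 0.0397])]
0.05 [array([0.442 , 0.0386]), array([0.4463, 0.0287]), array([0.4285, 0.0436])]
0.006 dir -152.7 0.006 dir -154.6 end mid [0.42111289 0.02657257] base mid [0.44448528 0.03816243]
0.012 dir -152.7 0.012 dir -154.6 end mid [0.42512178 0.02863946] base mid [0.44799715 0.03998285]
0.018 dir -152.7 0.018 dir -154.6 end mid [0.42913068 0.03070635] base mid [0.45150902 0.04180328]
[0.43004316 0.03245263 0.03297188] [-0.   0.1 -0.1 -0.5 -0.2  0.5]
w6 [[0.58258487 0.10575614 0.064     ]]
w4 [[0.58244777 0.10566637 0.064     ]]
```

View pics/w6i.png

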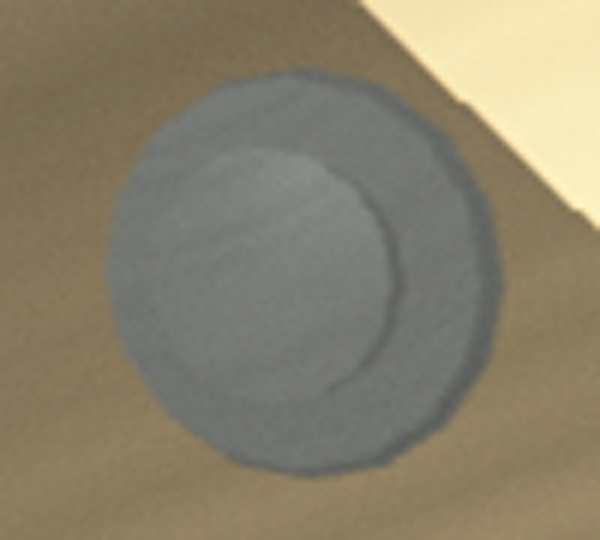

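arm_command --plan '[-0.12, -0.375, 0, 0, 0, 2.5, 1, -0.12, -0.375, 0, 0, 0, 2.5, 1, -0.24, -0.75, 0, 0, 0, 5, 1, -0.24, -0.75, 0, 0, 0, 5, 1, -0.24, -0.75, 0, 0, 0, 5, 1, 0, 0, 0, 0, 0, 0, 1, 0, 0, 0, 0, 0, 0, 1]'

```text
time: 11.55
tool_pos: [0.6453, 0.0389, 0.0866]
ee_rot: [3.133, 0.002, 1.953]
wrist_force: [-2.6, 1.6, 15.8]
width: 0.0499
```

```bash
python3 snap.py side d7; python3 snap.py wrist w7
python3 - <<'E'
from h import *
b=load("pics/d7.npy");crop(b,220,150,370,270,5,"pics/d7c.png")
E
```

```text
11.55 [0.6453 0.0389 0.0866] [3.1335e+00 1.8000e-03 1.9531e+00] [-2.58  1.6  15.79] [-0.028  0.347  1.315  0.002  1.472 -0.411]
11.6 [0.6453 0.0389 0.0866] [3.1335e+00 1.9000e-03 1.9532e+00] [-2.35  1.72 14.81] [-0.028  0.347  1.315  0.002  1.472 -0.411]
```

View pics/d7c.png

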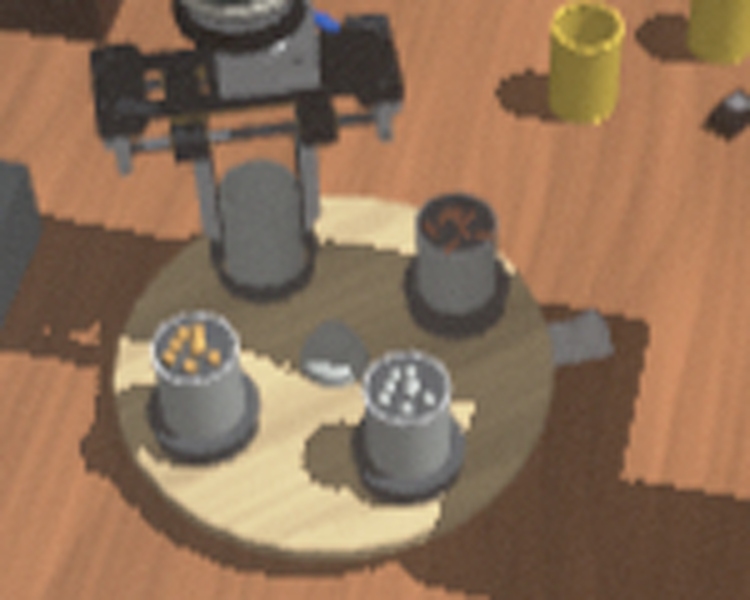

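The carousel turns with the tin and the pad stays down. 20° are done and about 106° remain.

arm_command --plan '[-0.24, -0.75, 0, 0, 0, 5, 1, -0.24, -0.75, 0, 0, 0, 5, 1, -0.24, -0.75, 0, 0, 0, 5, 1, -0.24, -0.75, 0, 0, 0, 5, 1, -0.24, -0.75, 0, 0, 0, 5, 1, -0.24, -0.75, 0, 0, 0, 5, 1, -0.24, -0.75, 0, 0, 0, 5, 1, -0.24, -0.75, 0, 0, 0, 5, 1]'

```text
time: 12.65
tool_pos: [0.5897, 0.0146, 0.0867]
ee_rot: [3.13, -0.003, 1.252]
wrist_force: [0.3, 0.4, 15.0]
width: 0.0503
```

arm_command --plan '[-0.24, -0.75, 0, 0, 0, 5, 1, -0.24, -0.75, 0, 0, 0, 5, 1, -0.24, -0.75, 0, 0, 0, 5, 1, -0.24, -0.75, 0, 0, 0, 5, 1, -0.24, -0.75, 0, 0, 0, 5, 1, -0.12, -0.375, 0, 0, 0, 2.5, 1, 0, 0, 0, 0, 0, 0, 1, 0, 0, 0, 0, 0, 0, 1]'

```text
time: 13.65
tool_pos: [0.5472, 0.0225, 0.0866]
ee_rot: [3.133, -0.006, 0.774]
wrist_force: [-0.4, -1.4, 16.5]
width: 0.0503
```

```bash
python3 snap.py side d8; python3 snap.py wrist w8
python3 - <<'E'
from h import *
b=load("pics/d8.npy");crop(b,220,150,370,270,5,"pics/d8c.png")
E
```

```text
13.65 [0.5472 0.0225 0.0866] [ 3.1327 -0.0058  0.7744] [-0.39 -1.38 16.53] [-0.061  0.134  1.574 -0.002  1.423  0.735]
13.7 [0.5473 0.0225 0.0866] [ 3.1327 -0.0058  0.7744] [-1.37 -2.13 15.1 ] [-0.061  0.134  1.574 -0.002  1.423  0.735]
```

View pics/d8c.png

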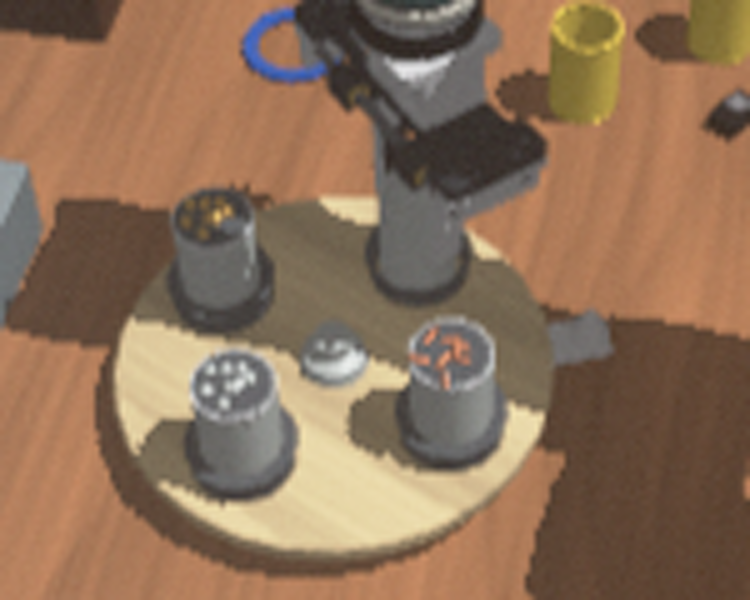

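arm_command --plan '[-0.24, -0.75, 0, 0, 0, 5, 1, -0.24, -0.75, 0, 0, 0, 5, 1, -0.24, -0.75, 0, 0, 0, 5, 1, -0.24, -0.75, 0, 0, 0, 5, 1, -0.24, -0.75, 0, 0, 0, 5, 1, -0.24, -0.75, 0, 0, 0, 5, 1, -0.24, -0.75, 0, 0, 0, 5, 1, -0.12, -0.375, 0, 0, 0, 2.5, 1]'

```text
time: 14.75
tool_pos: [0.505, 0.0627, 0.0865]
ee_rot: [3.138, -0.008, 0.118]
wrist_force: [-3.5, -4.2, 17.6]
width: 0.0501
```

arm_command --plan '[0, 0, 0, 0, 0, 0, 1, 0, 0, 0, 0, 0, 0, 1]'

```text
time: 15.0
tool_pos: [0.5049, 0.063, 0.0865]
ee_rot: [3.139, -0.008, 0.12]
wrist_force: [-3.9, -2.2, 17.9]
width: 0.0501
```

```bash
python3 snap.py side d9; python3 snap.py wrist w9;python3 snap.py scene s9
python3 - <<'E'
from h import *
b=load("pics/d9.npy");crop(b,220,150,370,270,5,"pics/d9c.png")
b=load("pics/s9.npy");crop(b,270,160,430,280,5,"pics/s9c.png")
from scipy.optimize import least_squares
P=np.array([(.6632,.0634),(.6453,.0389),(.5897,.0146),(.5472,.0225)])
print(least_squares(lambda p:np.hypot(*(P-p[:2]).T)-.09,[.5835,.1055]))
E
```

```text
15.0 [0.5049 0.063  0.0865] [ 3.1385 -0.0079  0.1198] [-3.92 -2.18 17.86] [ 0.014  0.051  1.665 -0.002  1.418  1.465]
15.05 [0.5049 0.063  0.0865] [ 3.1386 -0.008   0.1198] [-3.14 -2.55 18.87] [ 0.014  0.051  1.665 -0.002  1.418  1.465]
15.1 [0.5049 0.063  0.0865] [ 3.1386 -0.0079  0.1198] [-4.32 -2.32 19.39] [ 0.014  0.051  1.665 -0.002  1.418  1.465]
     message: `gtol` termination condition is satisfied.
     success: True
      status: 1
         fun: [-2.785e-04  1.973e-04  2.064e-04 -2.424e-04]
           x: [ 5.835e-01  1.046e-01]
        cost: 1.0893100151203257e-07
         jac: [[-8.884e-01  4.591e-01]
               [-6.852e-01  7.283e-01]
               [-6.880e-02  9.976e-01]
               [ 4.044e-01  9.146e-01]]
        grad: [ 2.393e-10  5.806e-09]
  optimality: 5.805758187843891e-09
 active_mask: [ 0.000e+00  0.000e+00]
        nfev: 3
        njev: 3
```

View pics/d9c.png

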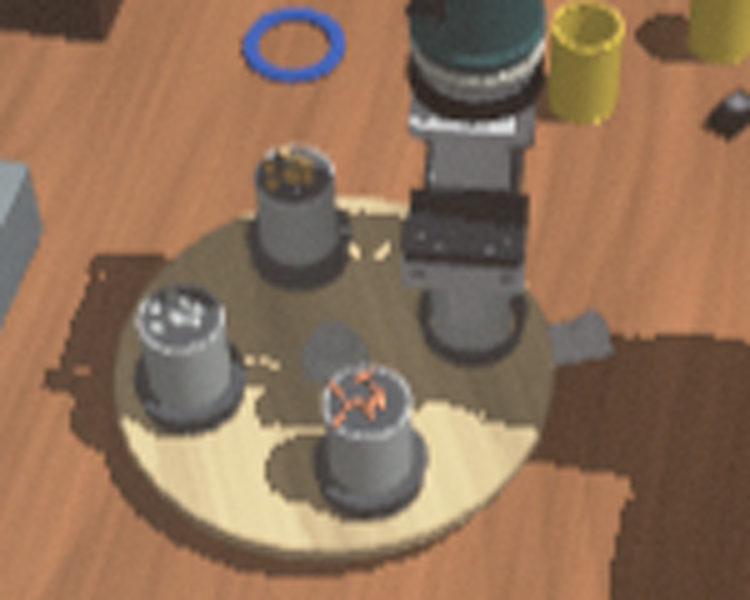

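View pics/w9.png

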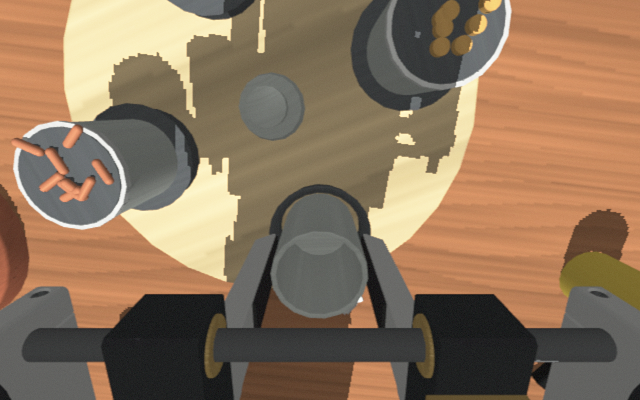

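View pics/s9c.png

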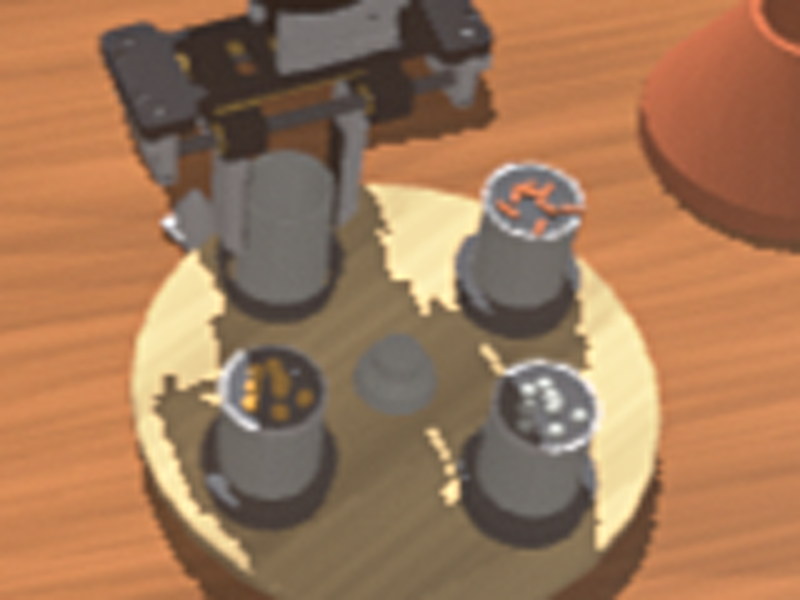

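```bash
python3 - <<'E'
from h import *
def f(n,o,l,r,k):
    s=load(f"pics/{n}.npy");P=ray(s,np.array(l)/k+o,.113)[:,:2]
    o_,w,re=P
    h=(o_+re)/2
    print(n,"hub",h.round(4),"tins",P.round(4).tolist())
    d=np.array([.5835,.1048])
    for c in(h,d):
        a=[np.degrees(np.arctan2(*(p-c)[::-1])) for p in P]; print([round(((x)+360)%360,1) for x in (a[0]-90,a[1]-180,a[2]+90)])
f("d9",[220,150],[(295,173),(182,313),(368,401)],["o","w","r"],5)
f("s9",[270,160],[(273,389),(548,406),(533,202)],0,5)
E
```

```text
d9 hub [0.5816 0.1034] tins [[0.6235, 0.023], [0.6614, 0.1435], [0.5397, 0.1839]]
[np.float64(207.5), np.float64(206.7), np.float64(207.5)]
[np.float64(206.1), np.float64(206.4), np.float64(209.0)]
s9 hub [0.587  0.1026] tins [[0.6283, 0.0233], [0.6658, 0.1457], [0.5457, 0.1819]]
[np.float64(207.5), np.float64(208.7), np.float64(207.5)]
[np.float64(208.8), np.float64(206.4), np.float64(206.1)]
```

arm_command --plan '[-0.1, -0.3, 0, 0, 0, 2, 1, 0, 0, 0, 0, 0, 0, 1, 0, 0, 0, 0, 0, 0, 1, 0, 0, 0, 0, 0, 0, 1]'

```text
time: 15.65
tool_pos: [0.5035, 0.0658, 0.0865]
ee_rot: [3.139, -0.008, 0.085]
wrist_force: [-3.9, -2.9, 19.0]
width: 0.0498
```

```bash
python3 snap.py side d10; python3 snap.py scene s10;python3 snap.py wrist w10
python3 - <<'E'
from h import *
b=load("pics/d10.npy");crop(b,220,150,370,270,5,"pics/d10c.png")
b=load("pics/s10.npy");crop(b,270,160,430,280,5,"pics/s10c.png")
E
```

```text
15.65 [0.5035 0.0658 0.0865] [ 3.1388 -0.0079  0.0848] [-3.85 -2.92 18.96] [ 0.02   0.049  1.667 -0.002  1.418  1.506]
15.7 [0.5035 0.0658 0.0865] [ 3.1388 -0.0079  0.0848] [-3.15 -2.63 18.49] [ 0.02   0.049  1.667 -0.002  1.418  1.506]
15.75 [0.5035 0.0658 0.0865] [ 3.1388 -0.0079  0.0848] [-3.32 -2.84 18.49] [ 0.02   0.049  1.667 -0.002  1.418  1.506]
```

View pics/d10c.png

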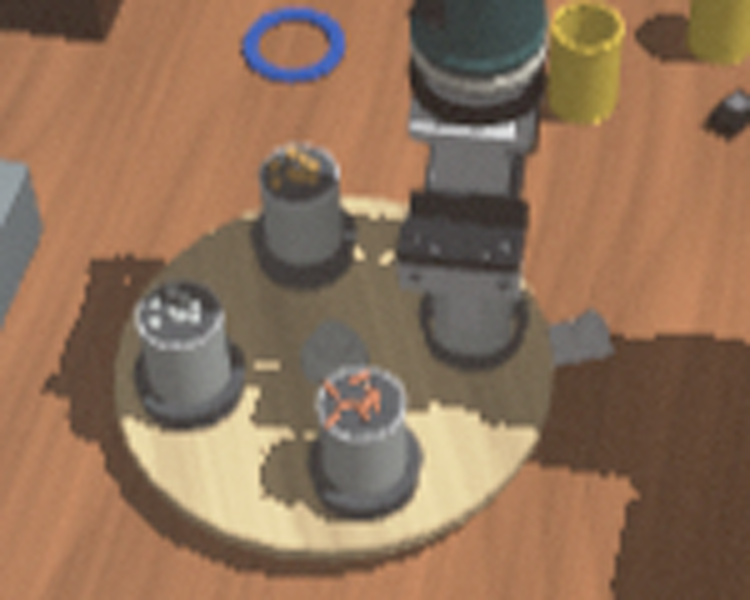

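View pics/s10c.png

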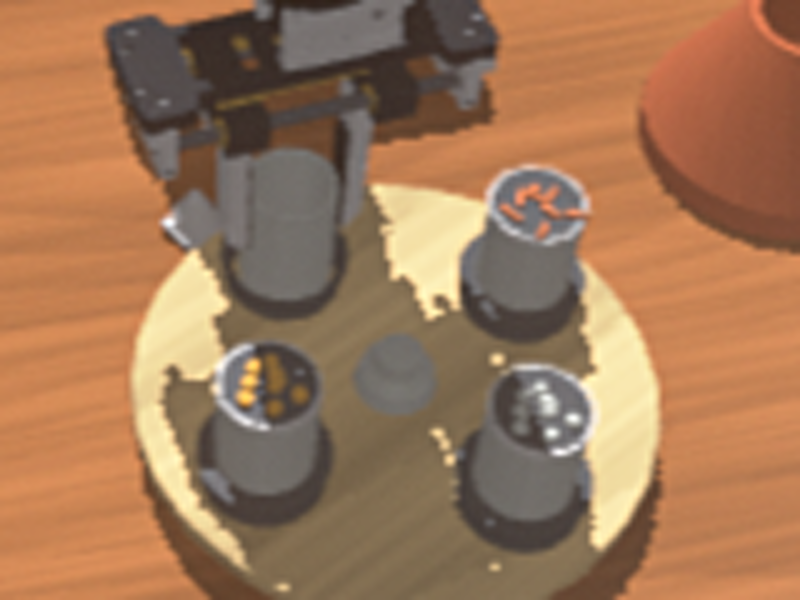

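View pics/s10.png

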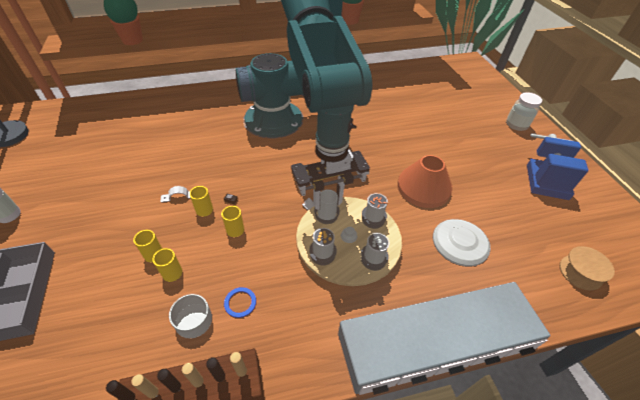

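The last views show the tin in line with the pointer (side crop (470,290) to (585,335)). The filled tins put the seat within about 1° of the pointer direction. The TCP is steady at z 0.0865 m with about 18 N downward, and the bystanders have not visibly moved. Handing in.

```bash
python3 - <<'E'
from h import *
def f(n,o,l,k):
    s=load(f"pics/{n}.npy");P=ray(s,np.array(l)/k+o,.113)[:,:2];c=(P[0]+P[2])/2
    print(n,[round(float(np.degrees(np.arctan2(*(p-c)[::-1]))+q)%360,1) for p,q in zip(P,(-90,-180,90))])
f("d10",[220,150],[(300,170),(180,312),(361,403)],5)
f("s10",[270,160],[(268,386),(542,409),(538,204)],5)
from bench import robot,close_job
o=robot.get_obs();print(o["tool_pos"],o["wrist_force"],o["width"])
print(close_job())
o=robot.get_obs();print(o["tool_pos"],o["wrist_force"],o["width"])
E
```

```text
d10 [205.1, 206.5, 205.1]
s10 [205.8, 206.4, 205.8]
[0.50347813 0.06583636 0.08649763] [-4.46355387 -1.93072619 19.40977912] 0.05058413098309015
the job is handed in; nothing more can be done
None
the job is handed in; nothing more can be done
```

I gripped the tall steel tin, pressed it into the empty seat where that stood, and turned the carousel about 126° clockwise to the front pointer. I handed the job in at about 16 s of the 54 s, still gripping and pressing; `close_job` gave no verdict.

- **Pad down:** the tool height stopped falling at 0.0866 m while the push rose from 12 to 17 N. That puts the tin's floor about 17 mm below the collar top, which is the fully-down depth. The pad itself was out of sight, so this is inferred from height and force, assuming the tin did not slip in the fingers. At hand-in the downward force was about 19 N.
- **Grip and tilt:** the finger opening read 50.6 mm on the 50 mm tin, and the tool was tilted under 0.01 rad.
- **Alignment:** the filled tins put the seat at 205.1 to 206.5°. The pointer measured about 205.4° from its tip and 206.3° from the edges of its arm, so the views differ by about 1°, roughly 1.5 mm at the seat. The limit is 12 mm.
- **Stillness and bystanders:** three successive readings before hand-in showed no movement of the tool. By eye, none of the other things on the plank had moved.

No check failed. There was a steady sideways force of 4 to 6 N while pressing; I did not find its cause and left it.

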